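# Transfer a row of polished trims into the covered case

### The arm

A 6-joint arm with a two-finger parallel gripper is mounted at the origin on the work surface. World frame = base frame: x ahead of the robot, y to its left, z up, the work surface at z = 0. Lengths are in m, angles in rad, forces in N, time in s.
With the tool pointing down it reaches from about 0.35 to 0.85 m from the base axis. Payload 8.1 kg.
Tool frame: the origin (TCP) lies at the very end of the fingers, on their centre line; the grasp point (between the pads) lies 19 mm behind it; z points along the fingers, y is the line along which they close (so a half turn about z gives the same grasp; the last joint's range is limited). The gripper opens to 93 mm and grips with 3 to 60 N. Pads are 15 mm wide; open, the fingers measure 128 mm over their backs; the gripper's body (75 mm by 188 mm) begins 65 mm behind the grasp point.
Start: joints at [-1.199, 0.13, 1.488, -0, 1.523, -0.085], TCP at [0.265, -0.538, 0.219] pointing down, gripper open.
Joint ranges: [-2.96, 2.96], [-0.89, 2.26], [0.02, 2.5], [-1.34, 4.48], [0, 2.73], [-2.66, 2.66]. Speed limits (rad/s): [2.39, 2.39, 2.79, 3.14, 3.14, 3.14].

### API

Orientations are given as a rotation vector (axis times angle).
In Python, from plant import monitor, eyes, ticket gives the robot as it stands.
- The arm moves only by the tool arm_command, never from a script. Its argument "deltas" is a list that holds one entry, the list of rows, each a list of 6 numbers: the shift along the world's x, y, z in cm, then the turn, a rotation vector about the world's x, y, z in degrees. In form: [[[tx, ty, tz, rx, ry, rz], ...]]. A call has 1 to 12 rows; each row shifts and turns the commanded pose from where the row before left it; what a row does not reach is not made up. A row lasts 1/12 s, in which the tool goes at most 41.7 mm and 7.16 degrees, less where a joint would pass 70% of its speed; a pose out of reach is approached as far as the arm can. A call is refused whole if a number of a shift passes 4.17 or a number of a turn 7.16, either way. A call with a gripper value outside its range is refused whole. "gripper" is the opening, from -1 (shut) to 1 (fully open), set as the call begins (left out, the last holds). The fingers move at their own pace and stop on an object; "squeeze" is the grip in N (left out, the last holds). Time passes only in rows, so rows that do not move let the fingers close. It gives the time, the measured TCP pose, the force, the opening and the grip force at its end, in the units of the state.
- monitor.read_state(): the state, without advancing time (a new reading comes with each control period).
- eyes.read_camera(name): name is "scene" or "top" or "wrist"; returns the picture (480x640x3 uint8, blue, green, red); there is no depth.
- eyes.camera_model(name): a dict with "fx", "fy", "cx", "cy" (pixels), "rvec" (rotation vector, rad) and "tvec" (3), from world to camera coordinates, as OpenCV has them. Camera axes: x right, y down, z forward; pixel columns grow to the right and rows downward; lengths in m; the calibration is good to about 2 mm. A picture is of the moment at which its call begins: read the wrist's pose just before it. camera_model takes no time and is no camera call; for the wrist camera it gives the pose at the moment of the call.
- ticket.close_job(): hands the job in; it is judged then, once.
The state is a dict: "t": time; "q": joint angles; "dq": joint speeds; "joint_torque": joint torques, N m; "tool_pos": TCP position; "orientation": TCP orientation; "force": force on the tool from outside, world axes, zero at the start; "wrist_torque": the same for the moment, N m; "opening": finger opening in m; "gripper_force": force on a finger pad.
Only numpy, scipy, OpenCV 4.12 (cv2) and the standard library are available. Lean on these libraries where they do the work, as an engineer would, in place of code of your own. Each camera call takes 0.05 s, during which the arm holds its last target. There are 200 camera calls.

### The job

Slide the clear cover of the aluminium case right back and move the four polished trims from the black saddles of the wooden inspection rest into the case, one to a compartment, in the same left-to-right order in which they lie on the rest. Set each one down without dropping it, flat on its underside and lengthwise in its compartment. When all four are in, slide the cover fully shut.

Things in the scene. Friction and masses are not known exactly. Their poses are not given: they have to be found in the camera images.
- trim_50: Loose polished metal trim, leaf-shaped, 50 mm long, 22 wide at the middle, 24 tall, about 80 g. Origin: centre of its flat underside; x along its length, y across, z up. Its flanks are upright and parallel over the middle 26 mm, up to 17 mm above the underside: grip there, across the width. Above, it slopes to a ridge. Either end may point forward. Starts lengthwise on its own saddle.
- trim_64: Loose polished metal trim, leaf-shaped, 64 mm long, 24 wide at the middle, 24 tall, about 102 g. Origin: centre of its flat underside; x along its length, y across, z up. Its flanks are upright and parallel over the middle 26 mm, up to 17 mm above the underside: grip there, across the width. Above, it slopes to a ridge. Either end may point forward. Starts lengthwise on its own saddle.
- trim_78: Loose polished metal trim, leaf-shaped, 78 mm long, 26 wide at the middle, 24 tall, about 125 g. Origin: centre of its flat underside; x along its length, y across, z up. Its flanks are upright and parallel over the middle 31 mm, up to 17 mm above the underside: grip there, across the width. Above, it slopes to a ridge. Either end may point forward. Starts lengthwise on its own saddle.
- trim_92: Loose polished metal trim, leaf-shaped, 92 mm long, 28 wide at the middle, 24 tall, about 147 g. Origin: centre of its flat underside; x along its length, y across, z up. Its flanks are upright and parallel over the middle 37 mm, up to 17 mm above the underside: grip there, across the width. Above, it slopes to a ridge. Either end may point forward. Starts lengthwise on its own saddle.
- saddle_50: Fixed black saddle on the wooden inspection rest; the 50 mm trim starts on it. Base 64 x 36 x 6 mm with a rubber rib 16 mm wide, whose top, 20 mm above the origin, carries the trim. Origin: centre of underside; x along its length, y along the row of four saddles (pitch 56 mm, +y is left seen from the robot). The board's top is 16 mm above the table; a pen lies on its front edge.
- saddle_64: Fixed black saddle on the wooden inspection rest; the 64 mm trim starts on it. Base 78 x 36 x 6 mm with a rubber rib 16 mm wide, whose top, 20 mm above the origin, carries the trim. Origin: centre of underside; x along its length, y along the row of four saddles (pitch 56 mm, +y is left seen from the robot). The board's top is 16 mm above the table; a pen lies on its front edge.
- saddle_78: Fixed black saddle on the wooden inspection rest; the 78 mm trim starts on it. Base 92 x 36 x 6 mm with a rubber rib 16 mm wide, whose top, 20 mm above the origin, carries the trim. Origin: centre of underside; x along its length, y along the row of four saddles (pitch 56 mm, +y is left seen from the robot). The board's top is 16 mm above the table; a pen lies on its front edge.
- saddle_92: Fixed black saddle on the wooden inspection rest; the 92 mm trim starts on it. Base 106 x 36 x 6 mm with a rubber rib 16 mm wide, whose top, 20 mm above the origin, carries the trim. Origin: centre of underside; x along its length, y along the row of four saddles (pitch 56 mm, +y is left seen from the robot). The board's top is 16 mm above the table; a pen lies on its front edge.
- case: Fixed aluminium case. Origin: centre of underside; x away from the robot, y along the row (+y is left). Outside 142 x 274 mm. Floor at z 6 mm, 130 deep in x. 4 compartments 46 wide at x 0, y +78, +26, -26, -78, parted by ridges 6 wide, 5 high. Front and back walls end at z 34, side walls at z 48, 248 clear between their lips. Clear cover, top at z 40; pushed back, its front edge is at x +47.
- cover_bar (a point): Top centre of the black pull bar on the case's clear sliding cover: 70 mm long (case y), 12 thick (case x), 22 tall above the cover; pinch it from above across its thickness. In the case's frame y 0, z 62 mm, x -50 when shut, +65 when right back (end stops). Starts shut or up to 15 mm back; about 1.5 N friction; stays where left.
Not all that is in view belongs to the job. Leave any orange look-alike of the trim_64 alone.

How it is judged:
By the outcome, as a careful person would: the job done as asked, in the order asked, and still so for the second after the job is handed in, with the robot touching nothing.
It also fails if it takes over 115 s, if anything falls off the work surface, if the arm or the gripper's body presses on something with over 40 N, if the wrist force passes 120 N, or if a joint passes its speed limit or range.

## Working session

There is one attempt and no reset: what is moved stays moved. The work goes in short steps, Python scripts to look and compute and a tool call to move; the robot and the scene stay as the last step left them, time stands still between calls to the robot, and variables do not carry over. Pictures are saved under pics/ and viewed, at most 14 in all, crops included, and the job is handed in when it is done.

Besides the shell and the picture viewer there is one more tool, called after ">>>" as name(argument=value, ...) on one line, values as JSON. arm_command: Moves the arm, as the interface text tells. Its arguments: {"type":"object","properties":{"deltas":{"type":"array"},"gripper":{"type":"number"},"squeeze":{"type":"number"}},"required":["deltas"]}

```bash
mkdir -p pics; ls; cat > h.py <<'E'
import numpy as np, cv2
from plant import monitor, eyes, ticket
def cam(n):
    m=eyes.camera_model(n);K=np.array([[m['fx'],0,m['cx']],[0,m['fy'],m['cy']],[0,0,1.]])
    return K,np.array(m['rvec'],float),np.array(m['tvec'],float)
def ray(c,uv):
    K,r,t=c;R=cv2.Rodrigues(r)[0];o=-R.T@t
    d=R.T@np.linalg.inv(K)@np.array([uv[0],uv[1],1.]);return o,d/np.linalg.norm(d)
def onz(c,uv,z):
    o,d=ray(c,uv);return o+d*(z-o[2])/d[2]
def cross(c1,a,c2,b):
    o1,d1=ray(c1,a);o2,d2=ray(c2,b)
    s=np.linalg.lstsq(np.c_[d1,-d2],o2-o1,rcond=None)[0]
    p,q=o1+d1*s[0],o2+d2*s[1];return (p+q)/2,np.linalg.norm(p-q)
def proj(c,P):
    return cv2.projectPoints(np.atleast_2d(np.array(P,float)),c[1],c[2],c[0],None)[0][:,0]
E
python3 - <<'E'
from h import *
s=monitor.read_state();print(s)
for n in('scene','top','wrist'):
    cv2.imwrite(f'pics/{n}0.png',eyes.read_camera(n)); c=cam(n);print(n,c[0][0,0],ray(c,(320,240)))
E
```

```text
pics
{'t': 0.0, 'q': array([-1.19939492e+00,  1.31146235e-01,  1.48926409e+00,  7.24397331e-06,
        1.52301375e+00, -8.53971504e-02]), 'dq': array([-0.00043191,  0.00093006, -0.00159705, -0.00119576, -0.00046164,
       -0.00030289]), 'joint_torque': array([ 2.32472106e-03, -5.59826875e+01, -4.91764104e+01,  7.71327596e-02,
        3.53299279e-02, -1.77747643e-04]), 'tool_pos': array([ 0.26446311, -0.53793759,  0.21760472]), 'orientation': array([-3.05823917e+00, -7.10903999e-01,  3.98508294e-04]), 'force': array([0.08358135, 0.21379915, 0.0136845 ]), 'wrist_torque': array([-0.02933346, -0.03644815,  0.01119414]), 'gripper_force': 0.0, 'opening': 0.09263227675914795}
scene 595.725615744433 (array([1.03768478, 0.45005462, 0.75153332]), array([-0.46422623, -0.48183733, -0.74318692]))
top 440.5571447952505 (array([ 0.54094844, -0.01713447,  0.75471471]), array([ 0.08594605,  0.02371683, -0.99601746]))
wrist 402.30302894229584 (array([ 0.3278617 , -0.50736691,  0.38452835]), array([-0.25030975, -0.1148313 , -0.96133179]))
```

View pics/top0.png

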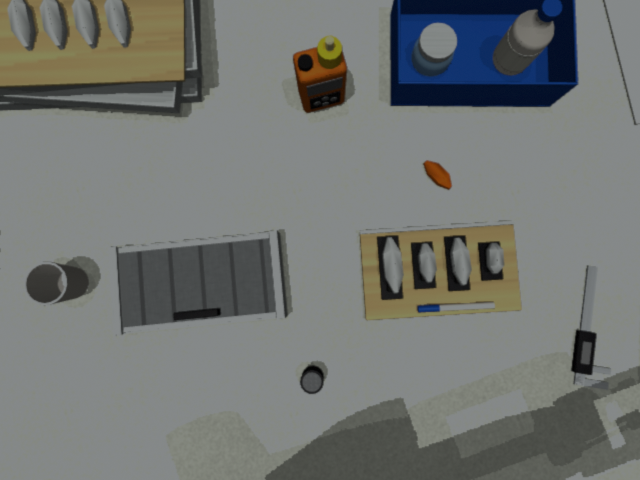

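View pics/scene0.png

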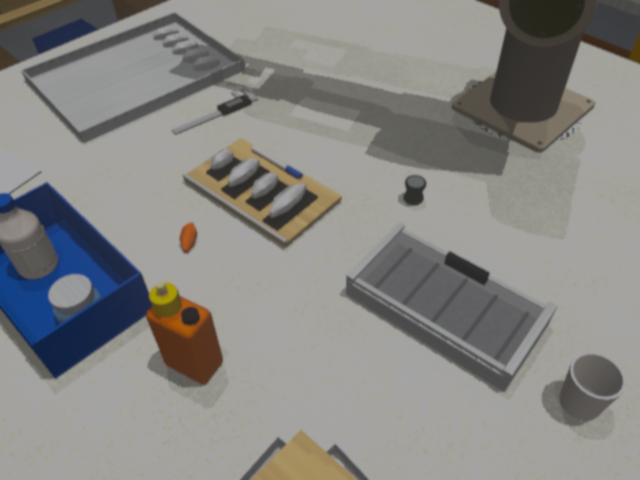

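Top view: the rest is at (440,270) with trims left to right at 393 (92 mm), 428 (64), 460 (78) and 494 (50), all on black saddles. The case is at (200,282) with its bar at (197,314).
Look-alikes: the orange leaf (437,174), four trims on a tan board upper left (20–118,22) with no black saddles, and trims in the grey tray in the scene view (190,50). I choose the black-saddled row beside the pen.

```bash
python3 - <<'E'
from h import *
ct,cs=cam('top'),cam('scene')
print('bar',cross(ct,(197,314),cs,(467,267)))
for a,b in [((393,266),(289,200)),((428,263),(265,184)),((460,262),(244,173)),((494,260),(223,158))]:
    print(cross(ct,a,cs,b))
print('case corners top z.048',[onz(ct,p,.048).round(3) for p in((115,247),(276,232),(284,318),(123,331))])
im=cv2.imread('pics/top0.png')
a=cv2.resize(im[215:335,345:535],None,fx=4,fy=4,interpolation=cv2.INTER_CUBIC)
cv2.imwrite('pics/crop1.png',a)
s=monitor.read_state();K,r,t=cam('wrist');R=cv2.Rodrigues(r)[0];T=cv2.Rodrigues(s['orientation'])[0]
print('cam in tool',T.T@(-R.T@t-s['tool_pos']),(T.T@R.T).round(3),'T',T.round(3))
E
```

```text
bar (array([0.48225587, 0.19378303, 0.04904336]), np.float64(0.000589194570927313))
(array([ 0.56136054, -0.1193914 ,  0.03418128]), np.float64(0.0005803781664023321))
(array([ 0.56659091, -0.17535379,  0.0392674 ]), np.float64(0.0005739051788014353))
(array([ 0.56935279, -0.22938451,  0.03334827]), np.float64(0.0007339950569071218))
(array([ 0.57317324, -0.28304416,  0.03930761]), np.float64(0.0016851817090491926))
case corners top z.048 [array([0.588, 0.33 , 0.048]), array([0.614, 0.071, 0.048]), array([0.477, 0.056, 0.048]), array([0.454, 0.311, 0.048])]
cam in tool [ 0.0703987   0.00017268 -0.16670054] [[-0.    -0.966 -0.257]
 [ 1.    -0.     0.   ]
 [-0.    -0.257  0.966]] T [[ 0.897  0.441 -0.001]
 [ 0.441 -0.897  0.001]
 [ 0.    -0.001 -1.   ]]
```

View pics/crop1.png

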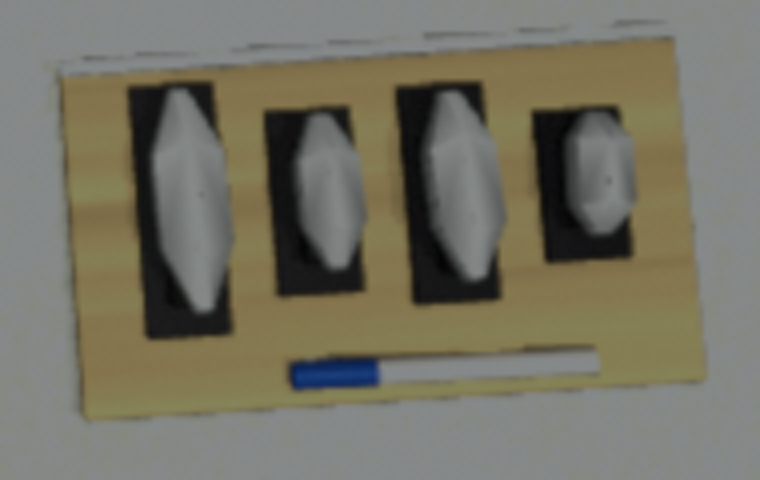

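The crop confirms four metal trims on black saddles, lengths ordered 92, 64, 78, 50 from left, with the pen at the front edge. Moving the wrist camera over the rest.

>>> arm_command(deltas=[[[2.6,2.8,0,0,0,-2.2],[2.6,2.8,0,0,0,-2.2],[2.6,2.8,0,0,0,-2.2],[2.6,2.8,0,0,0,-2.2],[2.6,2.8,0,0,0,-2.2],[2.6,2.8,0,0,0,-2.2],[2.6,2.8,0,0,0,-2.2],[2.6,2.8,0,0,0,-2.2],[2.6,2.8,0,0,0,-2.2],[2.6,2.8,0,0,0,-2.2],[2.6,2.8,0,0,0,-2.2],[2.6,2.8,0,0,0,-2.0]]])

```text
t: 1.15
tool_pos: [0.5775, -0.2007, 0.2184]
orientation: [-3.141, 0.004, 0.001]
force: [0.4, -1.6, 0.1]
opening: 0.0929
gripper_force: 0.0
```

>>> arm_command(deltas=[[[0,0,0,0,0,0],[0,0,0,0,0,0],[0,0,0,0,0,0]]])

```text
t: 1.4
tool_pos: [0.5763, -0.2025, 0.2181]
orientation: [3.142, 0.001, -0.002]
force: [0.4, -0.0, 0.8]
opening: 0.0931
gripper_force: 0.0
```

```bash
cat >> h.py <<'E'
def snap(tag):
    c=cam('wrist');im=eyes.read_camera('wrist');cv2.imwrite(f'pics/{tag}.png',im)
    np.savez(f'pics/{tag}.npz',K=c[0],r=c[1],t=c[2]);return c,im
def load(tag):
    d=np.load(f'pics/{tag}.npz');return (d['K'],d['r'],d['t']),cv2.imread(f'pics/{tag}.png')
E
python3 - <<'E'
from h import *
s=monitor.read_state();print(s['t'],s['tool_pos'],np.abs(s['dq']).max());snap('r1')
E
```

```text
1.4 [ 0.57631257 -0.20247372  0.2181152 ] 0.02892085999753381
```

View pics/r1.png

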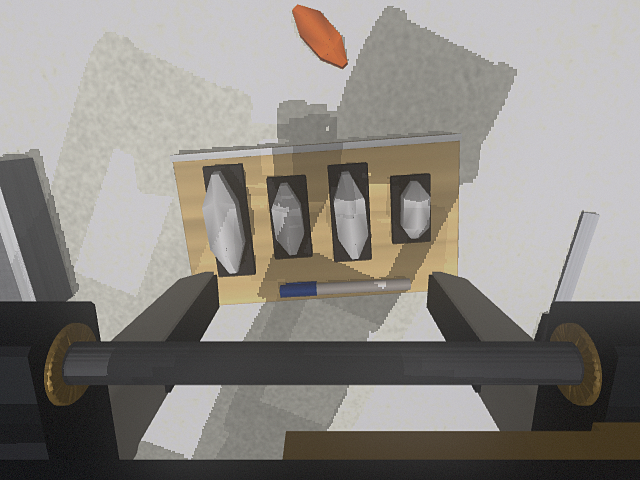

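Wrist view: trims at (228,220), (288,217), (350,214), (414,208) on saddles; the orange leaf (320,38) stays out. Taking a second view shifted left, then on to the case.

>>> arm_command(deltas=[[[0,2.5,0,0,0,0],[0,3,0,0,0,0],[0,2.5,0,0,0,0],[0,0,0,0,0,0],[0,0,0,0,0,0],[0,0,0,0,0,0]]])

```text
t: 1.95
tool_pos: [0.5762, -0.1239, 0.2188]
orientation: [3.141, -0.002, 0.0]
force: [-0.4, 0.3, -0.1]
opening: 0.0931
gripper_force: 0.0
```

```bash
python3 - <<'E'
from h import *
s=monitor.read_state();print(s['t'],s['tool_pos'],np.abs(s['dq']).max());snap('r2')
E
```

```text
1.95 [ 0.57624294 -0.12390611  0.21881507] 0.010702552492261359
```

>>> arm_command(deltas=[[[-0.6,4,0,0,0,0],[-0.6,4,0,0,0,0],[-0.6,4,0,0,0,0],[-0.6,4,0,0,0,0],[-0.6,4,0,0,0,0],[-0.6,4,0,0,0,0],[-0.6,3,0,0,0,0],[0,0,0,0,0,0],[0,0,0,0,0,0],[0,0,0,0,0,0]]])

```text
t: 2.83
tool_pos: [0.5351, 0.1461, 0.2186]
orientation: [3.141, -0.002, 0.0]
force: [0.3, 0.2, -0.4]
opening: 0.0928
gripper_force: 0.0
```

```bash
python3 - <<'E'
from h import *
s=monitor.read_state();print(s['t'],s['tool_pos'],np.abs(s['dq']).max());snap('c1')
E
```

```text
2.8333 [0.53508256 0.14614944 0.218561  ] 0.019603738594818912
```

>>> arm_command(deltas=[[[0,3,0,0,0,0],[0,4,0,0,0,0],[0,2,0,0,0,0],[0,0,0,0,0,0],[0,0,0,0,0,0],[0,0,0,0,0,0]]])

```text
t: 3.38
tool_pos: [0.5352, 0.2357, 0.2184]
orientation: [3.141, -0.003, -0.0]
force: [-0.0, -0.5, -1.2]
opening: 0.0929
gripper_force: 0.0
```

```bash
python3 - <<'E'
from h import *
s=monitor.read_state();print(s['t'],s['tool_pos'],np.abs(s['dq']).max());snap('c2')
a=[load(t)[1] for t in('c1','c2')]
cv2.imwrite('pics/cc.png',np.vstack([x[:300,:] for x in a]))
for tag,x in(('r1',(170,130,470,310)),('r2',None)):
    c,im=load(tag);hsv=cv2.cvtColor(im,cv2.COLOR_BGR2HSV)
    tan=((hsv[...,0]>10)&(hsv[...,0]<28)&(hsv[...,1]>60)&(hsv[...,2]>60)).astype(np.uint8);tan[310:]=0
    n,l,st,ce=cv2.connectedComponentsWithStats(tan);k=1+np.argmax(st[1:,4]);
    hull=cv2.convexHull(np.argwhere(l==k)[:,::-1].astype(np.int32).reshape(-1,1,2))
    m=np.zeros_like(tan);cv2.fillConvexPoly(m,hull,1);print(tag,st[k])
    g=im.max(2).astype(int);sat=hsv[...,1]
    dark=((g<75)&(m>0)).astype(np.uint8)
    tr=((g>=80)&(sat<55)&(m>0)).astype(np.uint8)
    tr=cv2.morphologyEx(tr,cv2.MORPH_OPEN,np.ones((3,3),np.uint8))
    n,l,st,ce=cv2.connectedComponentsWithStats(tr)
    for i in range(1,n):
        if st[i,4]>150: print(st[i],ce[i].round(1))
E
```

```text
3.3833 [0.53519213 0.23566892 0.21844447] 0.009197901340929482
r1 [  173   141   287   164 23094]
[ 202  171   43  103 2943] [223.4 222.8]
[ 334  172   34   87 2123] [350.2 215.9]
[ 400  181   31   58 1386] [414.9 209.7]
[ 271  183   33   72 1668] [287.4 219.2]
[194 272  18  15 165] [203.1 278.1]
[ 316  279   95   16 1067] [363.  286.2]
r2 [  259   141   288   166 23595]
[ 296  171   38  103 2620] [314.2 223.1]
[ 423  171   37   88 2370] [441.  214.9]
[ 489  181   35   57 1605] [505.5 209.3]
[ 363  183   32   72 1681] [378.7 219. ]
[433 272  60  23 853] [461.6 283.9]
[399 282  29  12 327] [413.  287.6]
```

View pics/cc.png

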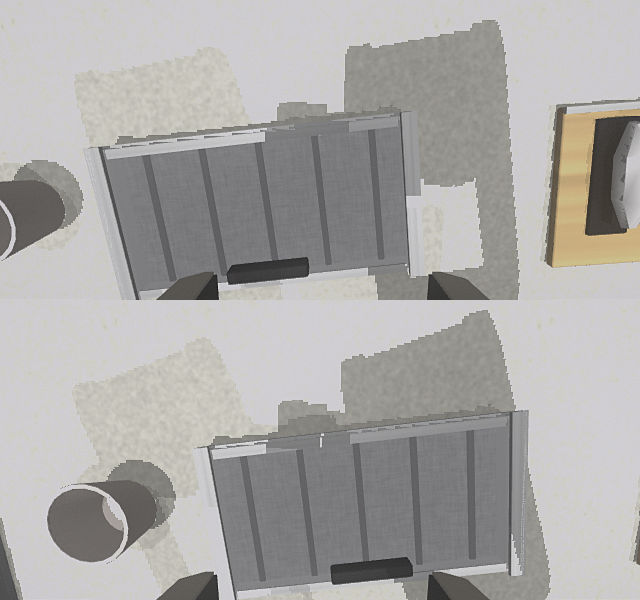

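View pics/r2.png

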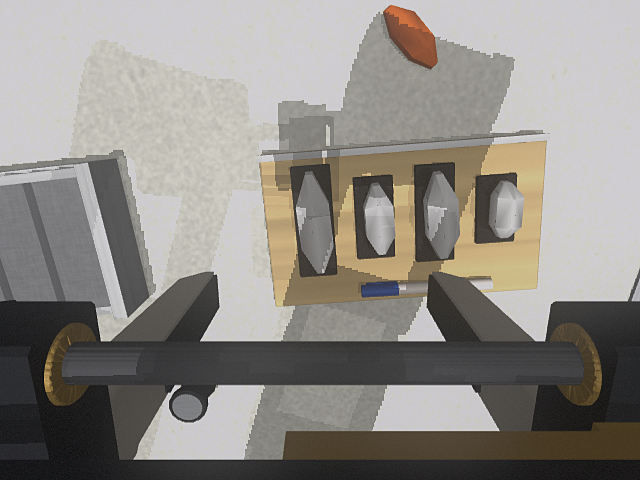

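The case shows five dark ridges, so four compartments lie between them; the narrow end strips are not compartments. The bar is at (268,271) in c1 and (372,571−300) in c2. Trims are at (315,222), (379,219), (441,215), (505,209) in r2. Measuring from both view pairs.

```bash
cat > m.py <<'E'
from h import *
def trims(tag):
    c,im=load(tag);hsv=cv2.cvtColor(im,cv2.COLOR_BGR2HSV);H,S,V=cv2.split(hsv)
    tan=((H>10)&(H<28)&(S>60)&(V>60)).astype(np.uint8);tan[310:]=0
    n,l,st,ce=cv2.connectedComponentsWithStats(tan);k=1+np.argmax(st[1:,4])
    hull=cv2.convexHull(np.argwhere(l==k)[:,::-1].astype(np.int32).reshape(-1,1,2))
    m=np.zeros_like(tan);cv2.fillConvexPoly(m,hull,1)
    tr=((V>=80)&(S<55)&(m>0)).astype(np.uint8);tr=cv2.morphologyEx(tr,cv2.MORPH_OPEN,np.ones((3,3),np.uint8))
    n,l,st,ce=cv2.connectedComponentsWithStats(tr);o=[]
    for i in range(1,n):
        if st[i,4]>1000 and st[i,3]>50:
            p=np.argwhere(l==i)[:,::-1].astype(float)
            a=p[p[:,1]<=p[:,1].min()+1].mean(0);b=p[p[:,1]>=p[:,1].max()-1].mean(0)
            cols=[];q=p[np.abs(p[:,1]-(a[1]+b[1])/2)<6]
            L=np.mean([q[q[:,1]==r][:,0].min() for r in set(q[:,1])]);Rr=np.mean([q[q[:,1]==r][:,0].max() for r in set(q[:,1])])
            o.append((a+[0,-.5],b+[0,.5],(L-.5,Rr+.5,(a[1]+b[1])/2)))
    return c,sorted(o,key=lambda x:x[0][0])
def bar(tag,box):
    c,im=load(tag);x0,y0,x1,y1=box;g=im.max(2)[y0:y1,x0:x1]
    m=(g<60).astype(np.uint8);n,l,st,ce=cv2.connectedComponentsWithStats(m);k=1+np.argmax(st[1:,4])
    p=np.argwhere(l==k)[:,::-1]+[x0,y0]
    # topmost long edge (back top edge): per-column min row
    q=np.array([[u,p[p[:,0]==u][:,1].min()-.5] for u in np.unique(p[:,0])],float)
    return c,p.min(0),p.max(0),q
def ridges(tag,box):
    c,im=load(tag);x0,y0,x1,y1=box;g=im.max(2).astype(np.float32)
    d=cv2.blur(g,(31,1))-g;m=np.zeros(g.shape,np.uint8);m[y0:y1,x0:x1]=(d[y0:y1,x0:x1]>18)
    m=cv2.morphologyEx(m,cv2.MORPH_OPEN,np.ones((9,1),np.uint8))
    n,l,st,ce=cv2.connectedComponentsWithStats(m);o=[]
    for i in range(1,n):
        if st[i,3]>60 and st[i,2]<45:
            p=np.argwhere(l==i)[:,::-1].astype(np.float32);f=cv2.fitLine(p,cv2.DIST_HUBER,0,.01,.01).ravel()
            o.append((f,p[:,1].min(),p[:,1].max()))
    return c,o
E
python3 - <<'E'
from m import *
c1,a=trims('r1');c2,b=trims('r2')
for x,y in zip(a,b):
    P,e=cross(c1,x[0],c2,y[0]);Q,f=cross(c1,x[1],c2,y[1]);d=P-Q
    print(P.round(4),Q.round(4),'err',round(e,4),round(f,4),'len',round(np.linalg.norm(d),4),'yaw',np.degrees(np.arctan2(d[1],d[0])).round(1),'mid',((P+Q)/2).round(4))
    for c,z in((c1,x),(c2,y)):
        l,r=[onz(c,(z[2][i],z[2][2]),.050) for i in(0,1)];print('   width z.05',l[1].round(4),r[1].round(4),(l-r)[1].round(4))
for tag,box in(('c1',(222,250,316,292)),('c2',(325,250,420,290))):
    c,mn,mx,q=bar(tag,box);print('bar',mn,mx,[q[i] for i in(3,len(q)//2,-4)])
for tag,box in(('c1',(105,125,410,290)),('c2',(210,125,515,290))):
    c,o=ridges(tag,box)
    for f,y0,y1 in sorted(o,key=lambda t:t[0][2]):
        pt=lambda v:(f[2]+f[0]*(v-f[3])/f[1],v)
        print(tag,y0,y1,[onz(c,pt(v),.011)[:2].round(4) for v in(170,240)])
E
```

```text
[ 0.6092 -0.1133  0.0416] [ 0.5187 -0.1221  0.0451] err 0.0 0.0 len 0.091 yaw 5.5 mid [ 0.5639 -0.1177  0.0434]
   width z.05 -0.1017 -0.1339 0.0322
   width z.05 -0.1027 -0.1316 0.0289
[ 0.5989 -0.1698  0.0404] [ 0.5371 -0.1764  0.0471] err 0.0 0.0002 len 0.0625 yaw 6.1 mid [ 0.568  -0.1731  0.0438]
   width z.05 -0.1599 -0.1856 0.0257
   width z.05 -0.16 -0.1854 0.0254
[ 0.6089 -0.2219  0.0422] [ 0.5333 -0.2311  0.0469] err 0.0007 0.0002 len 0.0763 yaw 7.0 mid [ 0.5711 -0.2265  0.0445]
   width z.05 -0.2133 -0.24 0.0267
   width z.05 -0.2108 -0.2408 0.03
[ 0.6005 -0.2812  0.0404] [ 0.5516 -0.2831  0.0451] err 0.0003 0.0005 len 0.0492 yaw 2.2 mid [ 0.5761 -0.2822  0.0428]
   width z.05 -0.2692 -0.2938 0.0246
   width z.05 -0.2662 -0.2949 0.0288
bar [227 257] [308 283] [array([230. , 266.5]), array([268. , 260.5]), array([305. , 256.5])]
bar [331 257] [412 283] [array([334. , 264.5]), array([372. , 260.5]), array([409. , 260.5])]
c1 161.0 289.0 [array([0.5661, 0.3457]), array([0.4989, 0.3387])]
c1 146.0 258.0 [array([0.5659, 0.2002]), array([0.4986, 0.1951])]
c1 183.0 264.0 [array([0.5658, 0.1499]), array([0.4985, 0.1425])]
c1 129.0 258.0 [array([0.5657, 0.0979]), array([0.4984, 0.0897])]
c1 125.0 275.0 [array([0.5657, 0.0712]), array([0.4984, 0.0656])]
c2 145.0 289.0 [array([0.5661, 0.3353]), array([0.4988, 0.3273])]
c2 194.0 281.0 [array([0.566 , 0.3036]), array([0.4988, 0.2988])]
c2 149.0 275.0 [array([0.5659, 0.254 ]), array([0.4986, 0.2473])]
c2 151.0 259.0 [array([0.5658, 0.2018]), array([0.4985, 0.1949])]
c2 137.0 256.0 [array([0.5657, 0.1496]), array([0.4984, 0.1427])]
c2 131.0 259.0 [array([0.5656, 0.1004]), array([0.4982, 0.0929])]
c2 130.0 258.0 [array([0.5655, 0.0957]), array([0.4982, 0.089 ])]
c2 125.0 276.0 [array([0.5655, 0.0614]), array([0.4981, 0.0538])]
```

```bash
python3 - <<'E'
from h import *
c1,i1=load('c1');c2,i2=load('c2')
print('q',monitor.read_state()['q'].round(2))
for n,a,b in(('bar back edge mid',(267.5,260.5),(371.5,260.5)),('bar rear-left',(229,266),(332,264.5)),('bar rear-right',(308,257.5),(411,258)),('Rwall back out',(411,111),(528,111)),('Rwall front out',(421,276),(523,275)),('Lwall back',(88,148),(196,148))):
    p,e=cross(c1,a,c2,b);print(n,p.round(4),round(e,4))
w=np.hstack([cv2.resize(i2[100:150,440:540],None,fx=4,fy=4),cv2.resize(i2[250:300,440:540],None,fx=4,fy=4)])
w2=np.hstack([cv2.resize(i2[135:185,190:290],None,fx=4,fy=4),cv2.resize(i2[250:300,320:420],None,fx=4,fy=4)])
w3=np.hstack([cv2.resize(i1[100:150,340:440],None,fx=4,fy=4),cv2.resize(i1[250:300,340:440],None,fx=4,fy=4)])
cv2.imwrite('pics/w.png',np.vstack([w,w2,w3]))
E
```

```text
q [ 0.33  0.09  1.53 -0.    1.52  1.9 ]
bar back edge mid [0.4933 0.1929 0.0567] 0.0001
bar rear-left [0.4883 0.2268 0.0546] 0.0012
bar rear-right [0.4944 0.1582 0.053 ] 0.0006
Rwall back out [0.6161 0.0778 0.0644] 0.0002
Rwall front out [0.4781 0.0591 0.0539] 0.0007
Lwall back [0.5878 0.3396 0.045 ] 0.0
```

View pics/w.png

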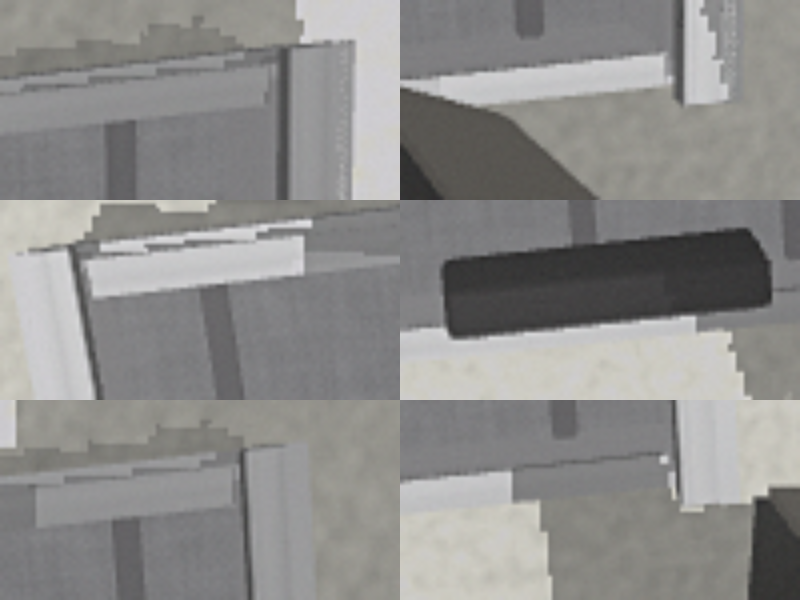

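The crop shows the right wall's lip corners at c2 (512,111.5) and (511,276), c1 (401.5,112.5) and (410,276), and the bar's rear edge at c2 (331,266)–(407,257.5).

```bash
python3 - <<'E'
from h import *
c1,i1=load('c1');c2,i2=load('c2')
for n,a,b in(('Rb',(401.5,112.5),(512,111.5)),('Rf',(410,276),(510.75,276))):
    p,e=cross(c1,a,c2,b);print(n,p.round(4),round(e,4))
B=onz(c2,(512,111.5),.048);F=onz(c2,(510.75,276),.048);L=onz(c2,(207.5,147),.048)
B1=onz(c1,(401.5,112.5),.048);F1=onz(c1,(410,276),.048)
print(B,B1,F,F1,L)
B=(B+B1)/2;F=(F+F1)/2
print('depth',np.linalg.norm(B-F),'width',np.linalg.norm(L-B),'yawR',np.degrees(np.arctan2(*(B-F)[1::-1])),'yaw back',np.degrees(np.arctan2(-(L-B)[0],(L-B)[1])))
d=np.radians(5.7);ex=np.array([np.cos(d),np.sin(d)]);ey=np.array([-np.sin(d),np.cos(d)])
print('centre from R',(B+F)[:2]/2+ey*.124,'from back mid',(L+B)[:2]/2-ex*.071)
for z in(.056,.062):print('bar rear mid',z,[(onz(c2,p,z)) for p in((331,266),(407.5,257.5))],onz(c1,(267.5,260.5),z))
E
```

```text
Rb [0.616  0.0814 0.0454] 0.0006
Rf [0.4761 0.0678 0.0498] 0.0002
[0.61617789 0.08252715 0.048     ] [0.61559686 0.08185718 0.048     ] [0.47528817 0.06688633 0.048     ] [0.4755066  0.06738678 0.048     ] [0.58879629 0.329206   0.048     ]
depth 0.14129440508916344 width 0.24849498560026853 yawR 6.116758597147033 yaw back 6.2588633244568745
centre from R [0.53332673 0.19805125] from back mid [0.53169289 0.19864738]
bar rear mid 0.056 [array([0.4880545 , 0.22773631, 0.056     ]), array([0.49561764, 0.16188037, 0.056     ])] [0.49308149 0.19300742 0.056     ]
bar rear mid 0.062 [array([0.49020034, 0.22787547, 0.062     ]), array([0.4976256 , 0.16322013, 0.062     ])] [0.49513179 0.19214907 0.062     ]
```

Case: centre (0.532, 0.198), yaw 6.1°, depth 141 mm and width 248 mm as given. The bar is at (0.488, 0.1935), i.e. case x −44. Approaching the bar.

>>> arm_command(deltas=[[[-0.4,-0.35,-0.8,0,0,6.9],[-0.4,-0.35,-0.8,0,0,6.9],[-0.4,-0.35,-0.8,0,0,6.9],[-0.4,-0.35,-0.8,0,0,6.9],[-0.4,-0.35,-0.8,0,0,6.9],[-0.4,-0.35,-0.8,0,0,6.9],[-0.4,-0.35,-0.8,0,0,6.9],[-0.4,-0.35,-0.8,0,0,6.9],[-0.4,-0.35,-0.8,0,0,6.9],[-0.4,-0.35,-0.8,0,0,6.9],[-0.4,-0.35,-0.8,0,0,6.9],[-0.4,-0.35,-0.8,0,0,6.9]]], gripper=0.2, squeeze=20)

```text
t: 4.43
tool_pos: [0.4869, 0.1937, 0.1224]
orientation: [2.353, 2.081, 0.0]
force: [-0.4, -0.4, -0.3]
opening: 0.056
gripper_force: 0.0
```

>>> arm_command(deltas=[[[0,0,0,0,0,6.7],[0,0,0,0,0,6.6],[0,0,-1,0,0,0],[0,0,-2,0,0,0],[0,0,-2,0,0,0],[0,0,-1.4,0,0,0],[0,0,-0.5,0,0,0],[0,0,0,0,0,0],[0,0,0,0,0,0]]])

```text
t: 5.18
tool_pos: [0.4868, 0.195, 0.0538]
orientation: [-2.104, -2.333, 0.0]
force: [0.5, -0.2, -0.4]
opening: 0.0559
gripper_force: 0.0
```

>>> arm_command(deltas=[[[0,0,-0.5,0,0,0],[0,0,0,0,0,0],[0,0,0,0,0,0],[0,0,0,0,0,0],[0,0,0,0,0,0],[0,0,0,0,0,0],[0,0,0,0,0,0]]], gripper=-1)

```text
t: 5.77
tool_pos: [0.4865, 0.1956, 0.0488]
orientation: [-2.1, -2.336, 0.0]
force: [-2.1, -0.2, 0.9]
opening: 0.0136
gripper_force: 0.7
```

>>> arm_command(deltas=[[[0,0,0,0,0,0],[0,0,0,0,0,0],[0.5,0.05,0,0,0,0],[1,0.11,0,0,0,0],[1.5,0.16,0,0,0,0],[1.5,0.16,0,0,0,0],[1.5,0.16,0,0,0,0],[1.5,0.16,0,0,0,0],[1.5,0.16,0,0,0,0],[0.8,0.08,0,0,0,0],[0.3,0.03,0,0,0,0],[0,0,0,0,0,0]]])

```text
t: 6.77
tool_pos: [0.5885, 0.2067, 0.0488]
orientation: [2.1, 2.336, 0.002]
force: [1.2, 2.6, 1.3]
opening: 0.0116
gripper_force: 20.0
```

>>> arm_command(deltas=[[[0.3,0.03,0,0,0,0],[0.2,0.02,0,0,0,0],[0.1,0.01,0,0,0,0],[0.1,0.01,0,0,0,0],[0,0,0,0,0,0]]])

```text
t: 7.18
tool_pos: [0.5946, 0.2073, 0.0488]
orientation: [-2.1, -2.336, -0.001]
force: [-1.5, 5.0, 2.9]
opening: 0.0116
gripper_force: 20.0
```

>>> arm_command(deltas=[[[0.1,0.01,0,0,0,0],[0.1,0.01,0,0,0,0],[0,0,0,0,0,0]]])

```text
t: 7.43
tool_pos: [0.5966, 0.2075, 0.0488]
orientation: [-2.1, -2.336, -0.001]
force: [-1.5, 4.9, 2.9]
opening: 0.0118
gripper_force: 20.0
```

>>> arm_command(deltas=[[[0.1,-0.02,0,0,0,0],[0.1,-0.02,0,0,0,0],[0,0,0,0,0,0]]])

```text
t: 7.68
tool_pos: [0.5974, 0.2076, 0.0487]
orientation: [-2.099, -2.335, 0.001]
force: [-6.7, 5.3, 7.2]
opening: 0.0116
gripper_force: 20.0
```

>>> arm_command(deltas=[[[0.1,0,0,0,0,0],[0.1,0,0,0,0,0],[0,0,0,0,0,0]]])

```text
t: 7.93
tool_pos: [0.5974, 0.2075, 0.0487]
orientation: [-2.096, -2.333, 0.006]
force: [-16.9, 4.1, 14.8]
opening: 0.012
gripper_force: 20.0
```

The cover is at its rear stop. Releasing and going to trim_92.

>>> arm_command(deltas=[[[-0.3,0,0,0,0,0],[0,0,0,0,0,0],[0,0,0,0,0,0],[0,0,1,0,0,0],[0,0,3,0,0,0],[0,0,3,0,0,-5],[0,0,3,0,0,-5]]], gripper=0.1)

```text
t: 8.52
tool_pos: [0.5975, 0.2061, 0.15]
orientation: [2.301, 2.139, -0.001]
force: [-0.0, -0.4, 0.5]
opening: 0.0501
gripper_force: 0.0
```

>>> arm_command(deltas=[[[-0.3,-2.7,0,0,0,-6.7],[-0.3,-2.7,0,0,0,-6.7],[-0.3,-2.7,0,0,0,-6.7],[-0.3,-2.7,0,0,0,-6.7],[-0.3,-2.7,0,0,0,-6.7],[-0.3,-2.7,0,0,0,-6.7],[-0.3,-2.7,0,0,0,-6.7],[-0.3,-2.7,0,0,0,-6.7],[-0.3,-2.7,0,0,0,-6.7],[-0.3,-2.7,0,0,0,-6.7],[-0.3,-2.7,0,0,0,-6.7],[0,-2.7,0,0,0,-6.7]]], gripper=-0.12)

```text
t: 9.52
tool_pos: [0.5643, -0.1192, 0.1496]
orientation: [3.137, 0.146, 0.001]
force: [0.3, 0.4, 0.2]
opening: 0.0408
gripper_force: 0.0
```

>>> arm_command(deltas=[[[0,0,0,0,0,0],[0,0,0,0,0,0]]])

```text
t: 9.68
tool_pos: [0.5647, -0.1191, 0.1493]
orientation: [3.137, 0.152, 0.001]
force: [0.0, -0.3, 0.1]
opening: 0.0408
gripper_force: 0.0
```

```bash
cat >> h.py <<'E'
from scipy.spatial.transform import Rotation as Ro
def st():
    s=monitor.read_state();R=Ro.from_rotvec(s['orientation']).as_matrix()
    print('t',round(s['t'],2),'pos',s['tool_pos'].round(4),'yaw',np.degrees(np.arctan2(R[1,0],R[0,0])).round(2),'tilt',np.degrees(R[:2,2]).round(2),'op',round(s['opening'],4));return s
E
python3 - <<'E'
from h import *
st()
cv2.imwrite('pics/top1.png',eyes.read_camera('top')[200:360,90:540])
E
```

```text
t 9.68 pos [ 0.5647 -0.1191  0.1493] yaw 5.55 tilt [ 0.04 -0.03] op 0.0408
```

View pics/top1.png

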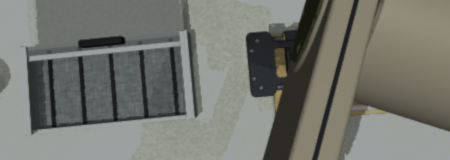

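The cover is fully back and the four compartments are open. Descending on trim_92.

>>> arm_command(deltas=[[[0,0.14,-2,0,0,0],[0,0,-3,0,0,0],[0,0,-3,0,0,0],[0,0,-1.5,0,0,0],[0,0,-0.7,0,0,0],[0,0,-0.4,0,0,0],[0,0,0,0,0,0]]])

```text
t: 10.32
tool_pos: [0.5648, -0.1152, 0.0427]
orientation: [-3.137, -0.158, 0.0]
force: [-0.3, -0.2, -0.1]
opening: 0.0406
gripper_force: 0.0
```

>>> arm_command(deltas=[[[0,0,0,0,0,0],[0,0,0,0,0,0],[0,0,0,0,0,0],[0,0,0,0,0,0],[0,0,0,0,0,0],[0,0,0,0,0,0]]], gripper=-1, squeeze=30)

```text
t: 10.82
tool_pos: [0.566, -0.1162, 0.0444]
orientation: [3.137, 0.155, 0.004]
force: [0.4, 0.5, 6.7]
opening: 0.0276
gripper_force: 30.0
```

>>> arm_command(deltas=[[[0,0,0,0,0,0],[0,0,0.5,0,0,0],[0,0,1,0,0,0],[0,0,2,0,0,0],[0,0,2.5,0,0,0],[0,0,2,0,0,0],[0,0,0,0,0,0],[0,0,0,0,0,0]]])

```text
t: 11.48
tool_pos: [0.5659, -0.1163, 0.1246]
orientation: [3.137, 0.155, 0.005]
force: [-0.1, 0.0, -1.8]
opening: 0.0279
gripper_force: 30.0
```

```bash
python3 - <<'E'
from h import *
s=st();print(s['force'],s['wrist_torque']);c,im=snap('g1');cv2.imwrite('pics/g1c.png',im[200:480,150:490])
E
```

```text
t 11.48 pos [ 0.5659 -0.1163  0.1246] yaw 5.67 tilt [ 0.2  -0.06] op 0.0279
[-0.05339005  0.03882261 -1.78003261] [ 0.0600005   0.00162694 -0.03337043]
```

View pics/g1c.png

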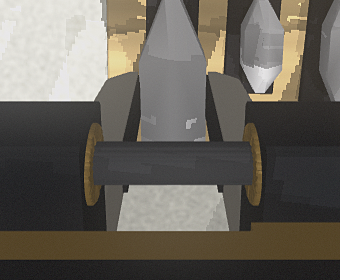

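trim_92 is held level between the pads. Carrying it to the leftmost compartment.

>>> arm_command(deltas=[[[-0.4,1.5,0,0,0,0],[-0.4,2.5,0,0,0,0.1],[-0.4,3.7,0,0,0,0.1],[-0.4,3.7,0,0,0,0.1],[-0.4,3.7,0,0,0,0.1],[-0.4,3.7,0,0,0,0],[-0.4,3.7,0,0,0,0],[-0.4,3.7,0,0,0,0],[-0.4,3.7,0,0,0,0],[-0.4,3.7,0,0,0,0],[-0.4,3.4,0,0,0,0],[-0.4,2,0,0,0,0]]])

```text
t: 12.53
tool_pos: [0.5139, 0.2777, 0.1207]
orientation: [-3.137, -0.17, 0.005]
force: [0.4, 0.0, -1.1]
opening: 0.0273
gripper_force: 30.0
```

>>> arm_command(deltas=[[[0,0,-1,0,0,0],[0,0,-2,0,0,0],[0,0,-2,0,0,0],[0,0,-2,0,0,0],[0,0,-1,0,0,0],[0,0,0,0,0,0],[0,0,0,0,0,0]]])

```text
t: 13.12
tool_pos: [0.5154, 0.2735, 0.0414]
orientation: [3.136, 0.166, -0.004]
force: [0.2, 0.5, -0.1]
opening: 0.0279
gripper_force: 30.0
```

```bash
python3 - <<'E'
from h import *
s=st();print(s['force'])
c,im=snap('p1');cv2.imwrite('pics/p1c.png',im[0:480,60:580])
E
```

```text
t 13.12 pos [0.5154 0.2735 0.0414] yaw 6.06 tilt [-0.15 -0.06] op 0.0279
[ 0.1750276   0.50186365 -0.11488398]
```

View pics/p1c.png

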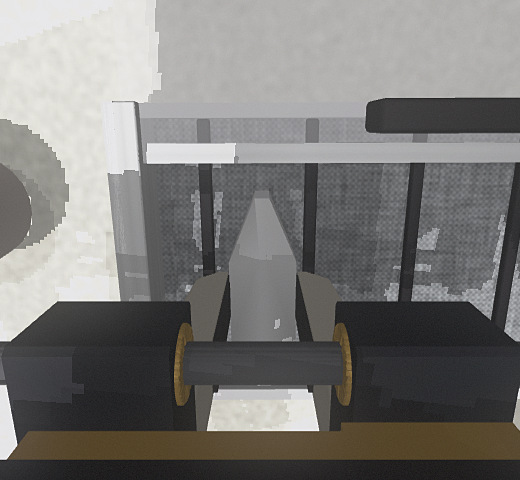

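The trim tip (261,193) sits midway between the ridges (205 and 310), clear of the cover edge at row 152. Lowering.

>>> arm_command(deltas=[[[0,0,-1,0,0,0],[0,0,-0.8,0,0,0],[0,0,-0.5,0,0,0],[0,0,-0.2,0,0,0],[0,0,0,0,0,0],[0,0,0,0,0,0]]])

```text
t: 13.67
tool_pos: [0.5166, 0.2741, 0.0176]
orientation: [3.137, 0.166, -0.0]
force: [0.4, -0.7, -1.8]
opening: 0.0279
gripper_force: 30.0
```

>>> arm_command(deltas=[[[0,0,-0.1,0,0,0],[0,0,-0.05,0,0,0],[0,0,-0.05,0,0,0],[0,0,0,0,0,0]]])

```text
t: 14.0
tool_pos: [0.5167, 0.2742, 0.0157]
orientation: [-3.137, -0.166, -0.0]
force: [0.1, -0.1, -1.0]
opening: 0.0276
gripper_force: 30.0
```

>>> arm_command(deltas=[[[0,0,-0.05,0,0,0],[0,0,-0.05,0,0,0],[0,0,0,0,0,0]]])

```text
t: 14.25
tool_pos: [0.5166, 0.2741, 0.0145]
orientation: [3.137, 0.166, -0.0]
force: [0.2, 0.0, -1.0]
opening: 0.0277
gripper_force: 30.0
```

>>> arm_command(deltas=[[[0,0,-0.05,0,0,0],[0,0,-0.05,0,0,0],[0,0,0,0,0,0]]])

```text
t: 14.5
tool_pos: [0.5167, 0.2742, 0.0144]
orientation: [3.137, 0.166, -0.0]
force: [-3.0, -1.0, 5.8]
opening: 0.0274
gripper_force: 30.0
```

Contact at the predicted height. Release with a small opening and lift.

>>> arm_command(deltas=[[[0,0,0,0,0,0],[0,0,0,0,0,0],[0,0,0,0,0,0],[0,0,0,0,0,0],[0,0,0.5,0,0,0],[0,0,1,0,0,0],[0,0,3,0,0,0],[0,0,3,0,0,0],[0,0,3,0,0,0]]], gripper=-0.23)

```text
t: 15.25
tool_pos: [0.5164, 0.274, 0.1205]
orientation: [3.137, 0.166, -0.0]
force: [1.3, -0.5, -0.3]
opening: 0.0356
gripper_force: 0.0
```

```bash
python3 - <<'E'
from h import *
st()
E
```

```text
t 15.25 pos [0.5164 0.274  0.1205] yaw 6.07 tilt [-0.02 -0.01] op 0.0356
```

>>> arm_command(deltas=[[[0.43,-2.5,0,0,0,0],[0.43,-3.7,0,0,0,0],[0.43,-4,0,0,0,0],[0.43,-4,0,0,0,0],[0.43,-4,0,0,0,0],[0.43,-4,0,0,0,0],[0.43,-4,0,0,0,0],[0.43,-4,0,0,0,0],[0.43,-4,0,0,0,0],[0.43,-4,0,0,0,0],[0.43,-3.5,0,0,0,0],[0.43,-3,0,0,0,0]]])

```text
t: 16.25
tool_pos: [0.5684, -0.1758, 0.12]
orientation: [3.136, 0.164, 0.002]
force: [0.5, -0.2, -0.0]
opening: 0.0359
gripper_force: 0.0
```

>>> arm_command(deltas=[[[0,0,-1,0,0,0],[0,0,-1.5,0,0,0],[0,0,-1.5,0,0,0],[0,0,0,0,0,0],[0,0,0,0,0,0]]])

```text
t: 16.67
tool_pos: [0.5675, -0.1721, 0.0782]
orientation: [-3.136, -0.167, 0.003]
force: [0.6, 0.7, 0.1]
opening: 0.0354
gripper_force: 0.0
```

```bash
python3 - <<'E'
from h import *
st()
E
```

```text
t 16.67 pos [ 0.5675 -0.1721  0.0782] yaw 6.09 tilt [-0.1   0.05] op 0.0354
```

>>> arm_command(deltas=[[[0,0,-1,0,0,0],[0,0,-1.2,0,0,0],[0,0,-0.8,0,0,0],[0,0,-0.4,0,0,0],[0,0,0,0,0,0]]])

```text
t: 17.08
tool_pos: [0.5671, -0.1723, 0.0428]
orientation: [-3.136, -0.167, 0.004]
force: [0.3, -0.7, 0.3]
opening: 0.0359
gripper_force: 0.0
```

>>> arm_command(deltas=[[[0,0,0,0,0,0],[0,0,0,0,0,0],[0,0,0,0,0,0],[0,0,0,0,0,0],[0,0,0,0,0,0]]], gripper=-1)

```text
t: 17.5
tool_pos: [0.5686, -0.173, 0.0452]
orientation: [3.137, 0.166, 0.001]
force: [-0.2, 0.4, 0.5]
opening: 0.0234
gripper_force: 30.0
```

>>> arm_command(deltas=[[[0,0,0.5,0,0,0],[0,0,1,0,0,0],[0,0,2,0,0,0],[0,0,2.5,0,0,0],[0,0,2,0,0,0],[0,0,0,0,0,0]]])

```text
t: 18.0
tool_pos: [0.5714, -0.1741, 0.1311]
orientation: [3.133, 0.166, 0.013]
force: [1.3, -0.6, -1.2]
opening: 0.0237
gripper_force: 30.0
```

```bash
python3 - <<'E'
from h import *
s=st();print(s['force'],s['wrist_torque'])
E
```

```text
t 18.0 pos [ 0.5714 -0.1741  0.1311] yaw 6.07 tilt [ 0.47 -0.19] op 0.0237
[ 1.31821986 -0.60709044 -1.15035325] [ 0.04045401 -0.00816797 -0.0134476 ]
```

>>> arm_command(deltas=[[[-0.4,1.5,0,0,0,0],[-0.4,2.5,0,0,0,0],[-0.4,3.7,0,0,0,0],[-0.4,3.7,0,0,0,0],[-0.4,3.7,0,0,0,0],[-0.4,3.7,0,0,0,0],[-0.4,3.7,0,0,0,0],[-0.4,3.7,0,0,0,0],[-0.4,3.7,0,0,0,0],[-0.4,3.7,0,0,0,0],[-0.4,3.5,0,0,0,0],[-0.3,2.5,0,0,0,0]]])

```text
t: 19.0
tool_pos: [0.519, 0.2263, 0.1233]
orientation: [-3.137, -0.169, 0.003]
force: [0.6, 0.5, -0.6]
opening: 0.0233
gripper_force: 30.0
```

>>> arm_command(deltas=[[[0,0,-1,0,0,0],[0,0,-2,0,0,0],[0,0,-2,0,0,0],[0,0,-2,0,0,0],[0,0,-1,0,0,0],[0,0,0,0,0,0],[0,0,0,0,0,0],[0,0,0,0,0,0]]])

```text
t: 19.67
tool_pos: [0.5219, 0.2232, 0.0456]
orientation: [-3.137, -0.166, -0.002]
force: [0.8, 0.9, -0.2]
opening: 0.0237
gripper_force: 30.0
```

```bash
python3 - <<'E'
from h import *
s=st();print(s['force'])
c,im=snap('p2');cv2.imwrite('pics/p2c.png',im[0:400,60:580])
E
```

```text
t 19.67 pos [0.5219 0.2232 0.0456] yaw 6.06 tilt [0.06 0.02] op 0.0237
[ 0.77262782  0.90060614 -0.24525012]
```

View pics/p2c.png

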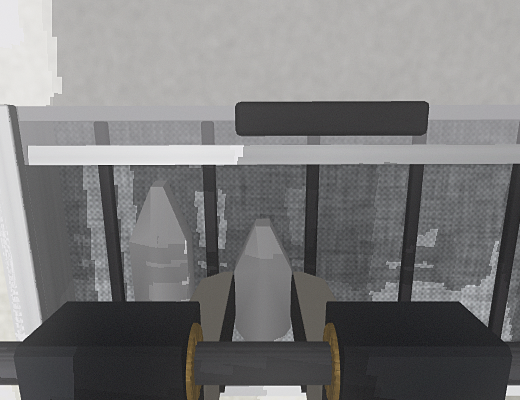

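trim_92 lies in compartment 1 (157,240); trim_64 (262,230) is centred between the ridges at 210 and 312. Lowering.

>>> arm_command(deltas=[[[0,0,-1,0,0,0],[0,0,-1,0,0,0],[0,0,-0.6,0,0,0],[0,0,-0.2,0,0,0],[0,0,-0.1,0,0,0],[0,0,0,0,0,0],[0,0,0,0,0,0]]])

```text
t: 20.3
tool_pos: [0.5211, 0.2231, 0.0153]
orientation: [3.137, 0.166, -0.001]
force: [-0.3, 0.3, -1.0]
opening: 0.0236
gripper_force: 30.0
```

>>> arm_command(deltas=[[[0,0,-0.05,0,0,0],[0,0,-0.05,0,0,0],[0,0,0,0,0,0]]])

```text
t: 20.55
tool_pos: [0.5214, 0.2232, 0.0152]
orientation: [-3.137, -0.166, -0.0]
force: [-3.0, -1.2, 5.1]
opening: 0.0234
gripper_force: 30.0
```

>>> arm_command(deltas=[[[0,0,-0.05,0,0,0],[0,0,-0.03,0,0,0],[0,0,0,0,0,0]]])

```text
t: 20.8
tool_pos: [0.5213, 0.2232, 0.0151]
orientation: [3.137, 0.167, -0.0]
force: [-7.6, -3.0, 12.6]
opening: 0.0236
gripper_force: 30.0
```

>>> arm_command(deltas=[[[0,0,0.08,0,0,0],[0,0,0,0,0,0],[0,0,0,0,0,0],[0,0,0,0,0,0],[0,0,0.5,0,0,0],[0,0,1,0,0,0],[0,0,3,0,0,0],[0,0,3,0,0,0],[0,0,3,0,0,0],[0,0,0,0,0,0]]], gripper=-0.31)

```text
t: 21.63
tool_pos: [0.5256, 0.2246, 0.1282]
orientation: [-3.134, -0.166, -0.017]
force: [1.4, -0.4, 0.5]
opening: 0.0322
gripper_force: 0.0
```

```bash
python3 - <<'E'
from h import *
st()
E
```

```text
t 21.63 pos [0.5256 0.2246 0.1282] yaw 6.08 tilt [0.63 0.21] op 0.0322
```

>>> arm_command(deltas=[[[0.42,-2.5,0,0,0,0.1],[0.42,-3.7,0,0,0,0.1],[0.42,-4,0,0,0,0.1],[0.42,-4,0,0,0,0.1],[0.42,-4,0,0,0,0.1],[0.42,-4,0,0,0,0.1],[0.42,-4,0,0,0,0.1],[0.42,-4,0,0,0,0.1],[0.42,-4,0,0,0,0.1],[0.42,-4,0,0,0,0],[0.42,-3.6,0,0,0,0],[0.42,-3.1,0,0,0,0]]], gripper=-0.18)

```text
t: 22.63
tool_pos: [0.5717, -0.2288, 0.1207]
orientation: [3.135, 0.189, 0.002]
force: [1.0, 0.9, -0.2]
opening: 0.0381
gripper_force: 0.0
```

>>> arm_command(deltas=[[[0,0,-1,0,0,0],[0,0,-1.5,0,0,0],[0,0,-1.5,0,0,0],[0,0,0,0,0,0],[0,0,0,0,0,0],[0,0,0,0,0,0]]])

```text
t: 23.13
tool_pos: [0.5722, -0.2257, 0.0807]
orientation: [3.135, 0.192, 0.001]
force: [-0.0, 0.7, -0.1]
opening: 0.0381
gripper_force: 0.0
```

```bash
python3 - <<'E'
from h import *
st()
E
```

```text
t 23.13 pos [ 0.5722 -0.2257  0.0807] yaw 7.0 tilt [ 0.05 -0.02] op 0.0381
```

>>> arm_command(deltas=[[[0,0,-1,0,0,0],[0,0,-1.3,0,0,0],[0,0,-0.9,0,0,0],[0,0,-0.4,0,0,0],[0,0,0,0,0,0]]])

```text
t: 23.55
tool_pos: [0.5702, -0.2251, 0.0413]
orientation: [-3.134, -0.191, 0.005]
force: [0.5, 0.6, -0.5]
opening: 0.0378
gripper_force: 0.0
```

>>> arm_command(deltas=[[[0,0,0,0,0,0],[0,0,0,0,0,0],[0,0,0,0,0,0],[0,0,0,0,0,0],[0,0,0,0,0,0]]], gripper=-1)

```text
t: 23.97
tool_pos: [0.572, -0.2261, 0.0441]
orientation: [3.135, 0.191, 0.001]
force: [0.9, -0.4, 0.8]
opening: 0.0256
gripper_force: 30.0
```

>>> arm_command(deltas=[[[0,0,0.5,0,0,0],[0,0,1,0,0,0],[0,0,2,0,0,0],[0,0,2.5,0,0,0],[0,0,1.5,0,0,0],[0,0,0.5,0,0,0],[0,0,0,0,0,0]]])

```text
t: 24.55
tool_pos: [0.5731, -0.2266, 0.1265]
orientation: [3.134, 0.191, 0.006]
force: [-0.4, 0.7, -0.7]
opening: 0.0256
gripper_force: 30.0
```

```bash
python3 - <<'E'
from h import *
s=st();print(s['force'],s['wrist_torque'])
E
```

```text
t 24.55 pos [ 0.5731 -0.2266  0.1265] yaw 6.97 tilt [ 0.23 -0.11] op 0.0256
[-0.40267854  0.71302661 -0.71864065] [ 0.01463725 -0.00078458 -0.01620549]
```

>>> arm_command(deltas=[[[-0.4,1.5,0,0,0,-0.1],[-0.4,2.5,0,0,0,-0.1],[-0.4,3.7,0,0,0,-0.1],[-0.4,3.7,0,0,0,-0.1],[-0.4,3.7,0,0,0,-0.1],[-0.4,3.7,0,0,0,-0.1],[-0.4,3.7,0,0,0,-0.1],[-0.4,3.7,0,0,0,-0.1],[-0.4,3.7,0,0,0,-0.1],[-0.4,3.7,0,0,0,0],[-0.3,3.5,0,0,0,0],[-0.2,2.6,0,0,0,0]]])

```text
t: 25.55
tool_pos: [0.5249, 0.1737, 0.1222]
orientation: [-3.137, -0.168, 0.004]
force: [0.8, -0.4, -2.1]
opening: 0.0258
gripper_force: 30.0
```

>>> arm_command(deltas=[[[0,0,-1,0,0,0],[0,0,-2,0,0,0],[0,0,-2,0,0,0],[0,0,-2,0,0,0],[0,0,-1,0,0,0],[0,0,0,0,0,0],[0,0,0,0,0,0],[0,0,0,0,0,0]]])

```text
t: 26.22
tool_pos: [0.5274, 0.171, 0.0445]
orientation: [-3.137, -0.166, -0.002]
force: [0.2, -0.3, -1.7]
opening: 0.0256
gripper_force: 30.0
```

```bash
python3 - <<'E'
from h import *
s=st();print(s['force'])
E
```

```text
t 26.22 pos [0.5274 0.171  0.0445] yaw 6.05 tilt [0.06 0.01] op 0.0256
[ 0.15355843 -0.31745924 -1.66100179]
```

>>> arm_command(deltas=[[[0,0,-1,0,0,0],[0,0,-1,0,0,0],[0,0,-0.6,0,0,0],[0,0,-0.2,0,0,0],[0,0,-0.1,0,0,0],[0,0,0,0,0,0],[0,0,0,0,0,0]]])

```text
t: 26.8
tool_pos: [0.5267, 0.1712, 0.0145]
orientation: [-3.137, -0.166, -0.0]
force: [0.8, -0.0, -2.1]
opening: 0.0258
gripper_force: 30.0
```

>>> arm_command(deltas=[[[0,0,-0.05,0,0,0],[0,0,-0.04,0,0,0],[0,0,0,0,0,0]]])

```text
t: 27.05
tool_pos: [0.5269, 0.1712, 0.0141]
orientation: [-3.137, -0.166, -0.001]
force: [-2.2, -0.9, 3.4]
opening: 0.0254
gripper_force: 30.0
```

>>> arm_command(deltas=[[[0,0,0,0,0,0],[0,0,0,0,0,0],[0,0,0,0,0,0],[0,0,0,0,0,0],[0,0,0.5,0,0,0],[0,0,1,0,0,0],[0,0,3,0,0,0],[0,0,3,0,0,0],[0,0,3,0,0,0],[0,0,0,0,0,0]]], gripper=-0.27)

```text
t: 27.88
tool_pos: [0.5311, 0.1722, 0.1273]
orientation: [-3.135, -0.166, -0.018]
force: [1.6, -0.3, 0.8]
opening: 0.0341
gripper_force: 0.0
```

>>> arm_command(deltas=[[[0.41,-2.5,0,0,0,-0.3],[0.41,-3.7,0,0,0,-0.4],[0.41,-4,0,0,0,-0.4],[0.41,-4,0,0,0,-0.4],[0.41,-4,0,0,0,-0.4],[0.41,-4,0,0,0,-0.4],[0.41,-4,0,0,0,-0.4],[0.41,-4,0,0,0,-0.4],[0.41,-4,0,0,0,-0.4],[0.41,-4,0,0,0,-0.4],[0.41,-3.7,0,0,0,0],[0.41,-3.3,0,0,0,0]]])

```text
t: 28.88
tool_pos: [0.5759, -0.2837, 0.1198]
orientation: [3.14, 0.058, 0.002]
force: [0.4, -0.2, 0.6]
opening: 0.034
gripper_force: 0.0
```

>>> arm_command(deltas=[[[0,0,-1,0,0,0],[0,0,-1.5,0,0,0],[0,0,-1.5,0,0,0],[0,0,0,0,0,0],[0,0,0,0,0,0],[0,0,0,0,0,0]]])

```text
t: 29.38
tool_pos: [0.5763, -0.2807, 0.0799]
orientation: [3.141, 0.06, 0.001]
force: [1.0, 0.3, -0.0]
opening: 0.0338
gripper_force: 0.0
```

```bash
python3 - <<'E'
from h import *
st()
E
```

```text
t 29.38 pos [ 0.5763 -0.2807  0.0799] yaw 2.2 tilt [ 0.05 -0.03] op 0.0338
```

>>> arm_command(deltas=[[[0,-0.1,-1,0,0,0],[0,0,-1.3,0,0,0],[0,0,-0.9,0,0,0],[0,0,-0.3,0,0,0],[0,0,0,0,0,0]]])

```text
t: 29.8
tool_pos: [0.5745, -0.281, 0.0415]
orientation: [-3.139, -0.06, 0.005]
force: [0.0, 0.3, -0.1]
opening: 0.0339
gripper_force: 0.0
```

>>> arm_command(deltas=[[[0,0,0,0,0,0],[0,0,0,0,0,0],[0,0,0,0,0,0],[0,0,0,0,0,0],[0,0,0,0,0,0]]], gripper=-1)

```text
t: 30.22
tool_pos: [0.5762, -0.2821, 0.0443]
orientation: [3.141, 0.06, 0.001]
force: [-0.7, 0.3, 0.4]
opening: 0.0217
gripper_force: 30.0
```

>>> arm_command(deltas=[[[0,0,0.5,0,0,0],[0,0,1,0,0,0],[0,0,2,0,0,0],[0,0,2.5,0,0,0],[0,0,1.5,0,0,0],[0,0,0.5,0,0,0],[0,0,0,0,0,0]]])

```text
t: 30.8
tool_pos: [0.5773, -0.2827, 0.1267]
orientation: [3.139, 0.06, 0.006]
force: [-0.1, -0.2, -1.5]
opening: 0.0219
gripper_force: 30.0
```

```bash
python3 - <<'E'
from h import *
s=st();print(s['force'],s['wrist_torque'])
E
```

```text
t 30.8 pos [ 0.5773 -0.2827  0.1267] yaw 2.17 tilt [ 0.22 -0.13] op 0.0219
[-0.14104026 -0.24396883 -1.52885209] [0.0363835  0.00973456 0.06526265]
```

>>> arm_command(deltas=[[[-0.4,1.5,0,0,0,0.3],[-0.4,2.5,0,0,0,0.4],[-0.4,3.8,0,0,0,0.4],[-0.4,3.8,0,0,0,0.4],[-0.4,3.8,0,0,0,0.4],[-0.4,3.8,0,0,0,0.4],[-0.4,3.8,0,0,0,0.4],[-0.4,3.8,0,0,0,0.4],[-0.4,3.8,0,0,0,0.4],[-0.4,3.8,0,0,0,0.4],[-0.3,3.4,0,0,0,0],[-0.1,2.4,0,0,0,0]]])

```text
t: 31.8
tool_pos: [0.53, 0.123, 0.1222]
orientation: [-3.137, -0.169, 0.004]
force: [0.5, -0.5, -1.6]
opening: 0.0212
gripper_force: 30.0
```

>>> arm_command(deltas=[[[0,0,-1,0,0,0],[0,0,-2,0,0,0],[0,0,-2,0,0,0],[0,0,-2,0,0,0],[0,0,-1,0,0,0],[0,0,0,0,0,0],[0,0,0,0,0,0],[0,0,0,0,0,0]]])

```text
t: 32.47
tool_pos: [0.5325, 0.1199, 0.0446]
orientation: [-3.137, -0.166, -0.002]
force: [0.3, -0.6, 0.2]
opening: 0.0219
gripper_force: 30.0
```

```bash
python3 - <<'E'
from h import *
s=st();print(s['force'])
c,im=snap('p4');cv2.imwrite('pics/p4c.png',im[0:400,0:580])
E
```

```text
t 32.47 pos [0.5325 0.1199 0.0446] yaw 6.05 tilt [0.06 0.  ] op 0.0219
[ 0.26337413 -0.55389024  0.18787879]
```

View pics/p4c.png

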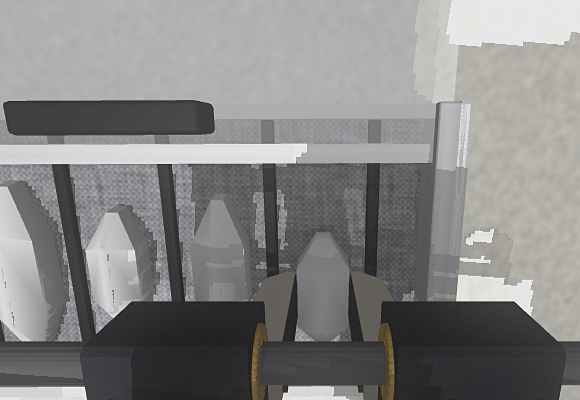

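The first three lie lengthwise in their compartments (25,260), (118,260), (219,250). The 50 mm trim (323,285) is centred over the fourth, between ridges 270 and 373.

>>> arm_command(deltas=[[[0,0,-1,0,0,0],[0,0,-1,0,0,0],[0,0,-0.6,0,0,0],[0,0,-0.2,0,0,0],[0,0,-0.1,0,0,0],[0,0,0,0,0,0],[0,0,0,0,0,0]]])

```text
t: 33.1
tool_pos: [0.5317, 0.1202, 0.0144]
orientation: [-3.137, -0.167, 0.001]
force: [0.5, -1.0, 0.1]
opening: 0.0214
gripper_force: 30.0
```

>>> arm_command(deltas=[[[0,0,-0.05,0,0,0],[0,0,-0.04,0,0,0],[0,0,0,0,0,0]]])

```text
t: 33.35
tool_pos: [0.5319, 0.1202, 0.0142]
orientation: [3.137, 0.167, -0.0]
force: [-2.9, -0.8, 4.2]
opening: 0.0217
gripper_force: 30.0
```

>>> arm_command(deltas=[[[0,0,0,0,0,0],[0,0,0,0,0,0],[0,0,0,0,0,0],[0,0,0,0,0,0],[0,0,0.5,0,0,0],[0,0,1,0,0,0],[0,0,3,0,0,0],[0,0,3,0,0,0],[0,0,3,0,0,5],[0,0,0,0,0,5]]], gripper=-0.35)

```text
t: 34.18
tool_pos: [0.5363, 0.1208, 0.1274]
orientation: [3.11, 0.445, 0.018]
force: [1.2, -0.4, 0.6]
opening: 0.0301
gripper_force: 0.0
```

>>> arm_command(deltas=[[[0.5,0.7,0,0,0,6.7],[0.5,0.7,0,0,0,6.7],[0.5,0.7,0,0,0,6.7],[0.5,0.7,0,0,0,6.7],[0.6,0.7,0,0,0,6.7],[0.6,0.7,0,0,0,6.7],[0.6,0.7,0,0,0,6.7],[0.6,0.7,0,0,0,6.7],[0.6,0.7,0,0,0,6.7],[0.5,0.7,0,0,0,6.7],[0.5,0.7,0,0,0,6.7],[0.5,0.7,0,0,0,6.6]]], gripper=0.2)

```text
t: 35.18
tool_pos: [0.5974, 0.2046, 0.12]
orientation: [2.087, 2.347, 0.001]
force: [-0.4, 0.3, 0.4]
opening: 0.0557
gripper_force: 0.0
```

>>> arm_command(deltas=[[[0,0,0,0,0,0],[0,0,-1,0,0,0],[0,0,-1.5,0,0,0],[0,0,-1,0,0,0],[0,0,0,0,0,0],[0,0,0,0,0,0]]])

```text
t: 35.68
tool_pos: [0.5957, 0.2036, 0.0827]
orientation: [-2.096, -2.338, 0.003]
force: [0.6, -0.0, 0.9]
opening: 0.056
gripper_force: 0.0
```

```bash
python3 - <<'E'
from h import *
st()
E
```

```text
t 35.68 pos [0.5957 0.2036 0.0827] yaw 96.26 tilt [-0.14 -0.04] op 0.056
```

>>> arm_command(deltas=[[[0.1,0,-1,0,0,0],[0,0,-1.2,0,0,0],[0,0,-0.8,0,0,0],[0,0,-0.3,0,0,0],[0,0,0,0,0,0],[0,0,0,0,0,0]]])

```text
t: 36.18
tool_pos: [0.5976, 0.2041, 0.0504]
orientation: [-2.094, -2.341, 0.001]
force: [-1.1, 0.1, -0.2]
opening: 0.0556
gripper_force: 0.0
```

>>> arm_command(deltas=[[[0,0,0,0,0,0],[0,0,0,0,0,0],[0,0,0,0,0,0],[0,0,0,0,0,0],[0,0,0,0,0,0],[0,0,0,0,0,0],[0,0,0,0,0,0],[0,0,0,0,0,0],[0,0,0,0,0,0]]], gripper=-1, squeeze=20)

```text
t: 36.93
tool_pos: [0.5977, 0.2041, 0.0508]
orientation: [-2.094, -2.341, 0.0]
force: [-1.3, -0.8, 0.2]
opening: 0.0116
gripper_force: 20.0
```

>>> arm_command(deltas=[[[-0.5,-0.05,0,0,0,0],[-1,-0.11,0,0,0,0],[-1.2,-0.13,0,0,0,0],[-1.2,-0.13,0,0,0,0],[-1.2,-0.13,0,0,0,0],[-1.2,-0.13,0,0,0,0],[-1.2,-0.13,0,0,0,0],[-1.2,-0.13,0,0,0,0],[-1,-0.11,0,0,0,0],[-0.6,-0.06,0,0,0,0],[-0.2,-0.02,0,0,0,0],[0,0,0,0,0,0]]])

```text
t: 37.93
tool_pos: [0.4923, 0.1926, 0.0508]
orientation: [-2.094, -2.341, 0.001]
force: [-0.2, -1.7, 0.9]
opening: 0.0121
gripper_force: 20.0
```

>>> arm_command(deltas=[[[-0.3,-0.03,0,0,0,0],[-0.2,-0.02,0,0,0,0],[-0.1,-0.01,0,0,0,0],[-0.1,-0.01,0,0,0,0],[-0.1,-0.01,0,0,0,0],[0,0,0,0,0,0]]])

```text
t: 38.43
tool_pos: [0.4849, 0.1919, 0.0509]
orientation: [2.094, 2.341, -0.0]
force: [1.4, -3.0, 0.4]
opening: 0.0115
gripper_force: 20.0
```

>>> arm_command(deltas=[[[-0.1,-0.01,0,0,0,0],[-0.1,-0.01,0,0,0,0],[0,0,0,0,0,0]]])

```text
t: 38.68
tool_pos: [0.4834, 0.1917, 0.0509]
orientation: [2.094, 2.341, 0.001]
force: [5.2, -1.6, -2.7]
opening: 0.0119
gripper_force: 20.0
```

>>> arm_command(deltas=[[[-0.1,-0.01,0,0,0,0],[-0.05,0,0,0,0,0],[0,0,0,0,0,0]]])

```text
t: 38.93
tool_pos: [0.4834, 0.1917, 0.0509]
orientation: [2.093, 2.339, 0.005]
force: [12.5, -2.6, -10.6]
opening: 0.0117
gripper_force: 20.0
```

At the shut stop. Releasing, retreating and checking.

>>> arm_command(deltas=[[[0.15,0.01,0,0,0,0],[0,0,0,0,0,0],[0,0,0,0,0,0],[0,0,0,0,0,0],[0,0,0,0,0,0],[0,0,1,0,0,0],[0,0,3,0,0,0],[0,0,3.5,0,0,0],[0,0,3.5,0,0,0],[0,0,3.5,0,0,0]]], gripper=0.1)

```text
t: 39.77
tool_pos: [0.4824, 0.1918, 0.1981]
orientation: [-2.094, -2.342, -0.0]
force: [1.3, 0.1, -0.0]
opening: 0.0507
gripper_force: 0.0
```

>>> arm_command(deltas=[[[0,-3,0,0,0,-6.5],[0,-4,0,0,0,-6.5],[0,-4,0,0,0,-6.5],[0,-4,0,0,0,-6.5],[0,-4,0,0,0,-6.5],[0,-4,0,0,0,-6.5],[0,-4,0,0,0,-6.5],[0,-4,0,0,0,-6.5],[0,-4,0,0,0,-6.5],[0,-4,0,0,0,-6.5],[0,-4,0,0,0,-6.5],[0,0,0,0,0,0]]])

```text
t: 40.77
tool_pos: [0.4819, -0.2445, 0.1967]
orientation: [3.069, 0.657, -0.0]
force: [0.9, 0.4, 0.7]
opening: 0.0512
gripper_force: 0.0
```

```bash
python3 - <<'E'
from h import *
st()
a=eyes.read_camera('top');b=eyes.read_camera('scene')
w=np.vstack([cv2.resize(a[215:345,100:300],(600,390)),cv2.resize(b[215:395,330:570],(600,450))])
cv2.imwrite('pics/fin.png',cv2.resize(w,(428,600)))
E
```

```text
t 40.77 pos [ 0.4819 -0.2445  0.1967] yaw 24.17 tilt [ 0.02 -0.17] op 0.0512
```

View pics/fin.png

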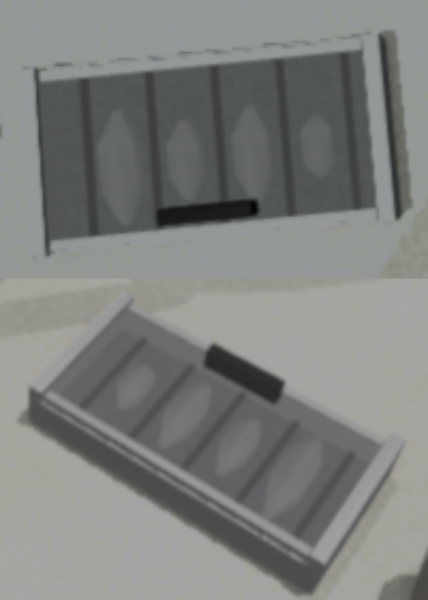

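Both views show the four trims in order 92, 64, 78, 50, each lengthwise between its ridges, with the cover shut.

```bash
python3 -c "
from plant import ticket;print(ticket.close_job())"
```

```text
the job is handed in; nothing more can be done
None
```

All four trims are in the case in their original order (92, 64, 78, 50 mm from the left), flat and lengthwise, with the cover slid to its shut stop; I handed the job in at about 41 s and the system returned no verdict.

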